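# Sweep the steel reference discs into the holding bay

### The job

Clear the calibration mat: with the fingertips, sweep the three steel discs across the bench into the blue-floored holding bay, until each lies flat and wholly inside it, no part sticking out past the ends of its side walls. Slide them steadily along the bench, without flicking, picking up or carrying any of them, and leave the brass disc and everything else on the bench where it is.

Things in the scene. Friction and masses are not known exactly. Their poses are not given: they have to be found in the camera images.
- bay: low three-sided holding bay of bright aluminium, fixed to the bench, with a flat blue floor level with the bench (no step or lip at the mouth). Inside 160 mm wide and 95 mm deep, walls 22 mm high and 5 mm thick. Origin on the bench at the middle of its open mouth, on the line joining the ends of the side walls; its x axis runs along the mouth (inside spans x = -80 to +80 mm), its y axis points out of the mouth, so the inside lies at y = 0 to -95 mm; z is up
- steel_a_c (a point): bare steel reference disc lying flat on the bench, 30 mm diameter, 12 mm thick, about 65 g, slides freely; this point is its centre, 6 mm above the bench; one of three alike, to be swept into the bay
- steel_b_c (a point): bare steel reference disc lying flat on the bench, 30 mm diameter, 12 mm thick, about 65 g, slides freely; this point is its centre, 6 mm above the bench; one of three alike, to be swept into the bay
- steel_c_c (a point): bare steel reference disc lying flat on the bench, 30 mm diameter, 12 mm thick, about 65 g, slides freely; this point is its centre, 6 mm above the bench; one of three alike, to be swept into the bay
- brass_c (a point): yellow brass disc of the same size as the steel ones (30 mm diameter, 12 mm thick), lying flat among them; this point is its centre, 6 mm above the bench; it stays where it is
- probe: ultrasonic probe standing on end, steel with a blue cap, 22 mm diameter, 42 mm high; origin at the centre of its foot; stays where it is
- gel: white plastic bottle of coupling gel, standing, 40 mm diameter, 120 mm high; origin at the centre of its foot; stays where it is
- marker: white marker pen with a blue cap lying on the bench, 130 mm long along its x axis (from -63 to +68 mm), 15 mm thick; origin underneath; stays where it is
- step: dark steel step block, 120 mm long along its x axis, 30 mm wide, rising in four steps of 12 mm to 48 mm at its +x end; origin at the centre of its underside; stays where it is
- acrylic: yellow plastic calibration block, 100 mm long along its x axis, 30 mm wide, 40 mm high; origin at the centre of its underside; stays where it is

How it is judged:
At the end, for the whole second after the job is handed in: All three steel discs lie flat and at rest on the floor of the bay, each wholly inside its mouth line and walls (to within 2 mm), and the brass disc, probe, gel bottle, marker, step block and yellow block are within 15 mm of where they started (x of steel_a_c in the frame of bay between -0.068 and 0.068 m and y of steel_a_c in the frame of bay between -0.085 and -0.013 m and height (world z) of steel_a_c between 0.003 and 0.009 m and linear speed of each of steel_a, steel_b, steel_c below 0.01 m/s and (angle between steel_a_c's own z axis and vertical below 0.1 rad or angle between steel_a_c's own z axis and vertical above 3.04 rad) and x of steel_b_c in the frame of bay between -0.068 and 0.068 m and y of steel_b_c in the frame of bay between -0.085 and -0.013 m and height (world z) of steel_b_c between 0.003 and 0.009 m and (angle between steel_b_c's own z axis and vertical below 0.1 rad or angle between steel_b_c's own z axis and vertical above 3.04 rad) and x of steel_c_c in the frame of bay between -0.068 and 0.068 m and y of steel_c_c in the frame of bay between -0.085 and -0.013 m and height (world z) of steel_c_c between 0.003 and 0.009 m and (angle between steel_c_c's own z axis and vertical below 0.1 rad or angle between steel_c_c's own z axis and vertical above 3.04 rad) and distance of each of brass_c, probe, gel, marker, step, acrylic from where it was at the start of the episode below 0.015 m); the robot touches nothing.
It fails at once if a steel disc is lifted or tipped up: its centre more than 12 mm above the bench (it is 6 mm when flat) (height (world z) of any of steel_a_c, steel_b_c, steel_c_c above 0.012 m).
It fails at once if a steel disc is struck or flicked (it moves faster than 0.6 m/s) (linear speed of any of steel_a, steel_b, steel_c above 0.6 m/s).
It fails at once if the brass disc or another bystander is moved by more than 15 mm (distance of any of brass_c, probe, gel, marker, step, acrylic from where it was at the start of the episode above 0.015 m).
It fails at once if the gel bottle or the probe is tipped (angle between any of gel, probe's own z axis and vertical above 0.3 rad).
It also fails if it takes over 61 s, if anything falls off the work surface, if the arm or the gripper's body presses on something with over 40 N, if the wrist force passes 120 N, or if a joint passes its speed limit or range.

### The arm

A 6-joint arm with a two-finger parallel gripper is mounted at the origin on the work surface. World frame = base frame: x ahead of the robot, y to its left, z up, the work surface at z = 0. Lengths are in m, angles in rad, forces in N, time in s.
With the tool pointing down it reaches from about 0.375 to 0.975 m from the base axis. Payload 3.8 kg.
Tool frame: the origin (TCP) lies midway between the tips of the shut fingers; the grasp point (between the pads) lies 19 mm behind it (arm.grip_point_offset is the distance from the TCP to the grasp point, in m); x points along the fingers, z is the direction in which the jaws open and shut, and the axes are right-handed (so a half turn about x gives the same grasp; the last joint's range is limited). The gripper opens to 85 mm and grips with 20 to 120 N. Pads are 22 mm wide; open, the fingers measure 114 mm over their backs; the gripper's body (76 mm by 85 mm) begins 54 mm behind the grasp point. The pads swing forward as they close: fully open they stand 13 mm farther back than shut.
Start: joints at [-1.313, 0.264, 1.604, -0, 1.274, -0.037], TCP at [0.196, -0.646, 0.231] pointing down, gripper open.
Joint ranges: [-2.63, 2.63], [-0.94, 2.18], [0.31, 2.57], [-1.31, 4.45], [0, 2.66], [-2.55, 2.55]. Speed limits (rad/s): [2.57, 2.57, 3.14, 3.14, 3.14, 3.14].

### API

Orientations are given as a 3x3 rotation matrix whose columns are the frame's x, y, z axes.
In Python, from station import arm, imaging gives the robot as it stands.
- The arm moves only by the shell command python3 -m inch 'ROWS' [OPENING] [FORCE]. ROWS is JSON, a list of rows, each an object with "travel": the shift along the tool's x, y, z in mm, a list of three; "turn": the turn about the tool's x in degrees. In form: [{"travel": [x, y, z], "turn": turn}, ...]. A call has 1 to 20 rows; each row shifts and turns the commanded pose from where the row before left it, along the tool's axes as they then stand; what a row does not reach is not made up. A row lasts 1/10 s, in which the tool goes at most 50 mm and 8.59 degrees, less where a joint would pass 70% of its speed; a pose out of reach is approached as far as the arm can. A call with a gripper value outside its range is refused whole. OPENING is the gripper command: -1 is fully open, 1 is shut, values between are in proportion, set as the call begins (- or left out, the last holds). The fingers move at their own pace and stop on an object; FORCE is the grip in N (left out, the last holds). Time passes only in rows, so rows that do not move let the fingers close. It gives the time, the measured TCP pose, the force and the opening at its end, in the units of the state.
- arm.sense(): the state, without advancing time (a new reading comes with each control period).
- imaging.grab_frame(name): name is "scene" or "top" or "wrist"; returns the picture (420x560x3 uint8, red, green, blue); there is no depth.
- imaging.get_calibration(name): a dict with "mtx" (3x3 intrinsics, pixels), "dist" ([k1, k2, p1, p2, k3] as OpenCV has them; the pictures are not rectified), "R" (3x3) and "t" (3): a world point X has camera coordinates R X + t; the wrist camera has in their place "T_tool_cam" (4x4, takes a point from camera to tool coordinates, whose origin is the TCP and whose axes are the tool frame's). Camera axes: x right, y down, z forward; pixel columns grow to the right and rows downward; lengths in m; the calibration is good to about 2 mm. A picture is of the moment at which its call begins: read the wrist's pose just before it. get_calibration takes no time and is no camera call.
- arm.finish_job(): hands the job in, once; it reports no verdict.
The state is a dict: "time_s": time; "joint_positions": joint angles; "joint_vel": joint speeds; "joint_efforts": joint torques, N m; "tcp_pos": TCP position; "tcp_rot": TCP orientation; "wrist_force": force on the tool from outside, world axes, zero at the start; "torque": the same for the moment, N m; "gripper_width": finger opening in m.
Only numpy, scipy, OpenCV 4.12 (cv2) and the standard library are available. Lean on these libraries where they do the work, as an engineer would, in place of code of your own. Each camera call takes 0.05 s, during which the arm holds its last target. There are 200 camera calls.

## Working session

There is one attempt and no reset: what is moved stays moved. The work goes in short steps, Python scripts to look and compute and a shell command to move; the robot and the scene stay as the last step left them, time stands still between calls to the robot, and variables do not carry over. Pictures are saved under pics/ and viewed, about 8 in all and at most 12, crops included, and the job is handed in when it is done.

```bash
ls; mkdir -p pics; python3 - <<'E'
from station import arm, imaging
import cv2
for n in("top","scene"):
    im=imaging.grab_frame(n); cv2.imwrite(f"pics/{n}0.png",im[:,:,::-1]); c=imaging.get_calibration(n); print(n,c)
s=arm.sense(); print(s)
E
```

```text
pics
top {'mtx': array([[391.87507453,   0.        , 279.04776139],
       [  0.        , 391.87507453, 205.99326818],
       [  0.        ,   0.        ,   1.        ]]), 'dist': array([-0.02913387,  0.        ,  0.        ,  0.        ,  0.        ]), 'R': array([[ 0.01210298, -0.99964296,  0.02382169],
       [-0.99842307, -0.01338737, -0.05451745],
       [ 0.05481689, -0.0231243 , -0.99822862]]), 't': array([-0.03932279,  0.58162875,  0.89441329])}
scene {'mtx': array([[416.56187715,   0.        , 283.06061592],
       [  0.        , 416.56187715, 212.38806546],
       [  0.        ,   0.        ,   1.        ]]), 'dist': array([-0.03174433,  0.        ,  0.        ,  0.        ,  0.        ]), 'R': array([[-0.54429355,  0.83889196,  0.00219216],
       [ 0.49791856,  0.32516257, -0.80395672],
       [-0.67514564, -0.43649694, -0.59468376]]), 't': array([ 0.30961242, -0.24052586,  1.29290614])}
{'time_s': 0.1, 'joint_positions': array([-1.31287662e+00,  2.64699911e-01,  1.60526206e+00, -3.67166131e-05,
        1.27372095e+00, -3.69003404e-02]), 'joint_vel': array([-0.00080628, -0.00045255, -0.00244483,  0.00025564, -0.00016817,
       -0.00107977]), 'joint_efforts': array([-4.71125386e-04, -5.16709936e+01, -3.68590021e+01, -9.69471262e-05,
        6.35670352e-03,  6.95556849e-06]), 'tcp_pos': array([ 0.19594599, -0.64522318,  0.23005835]), 'tcp_rot': array([[-5.67111076e-04,  9.56851325e-01,  2.90577392e-01],
       [ 2.01217322e-03,  2.90577943e-01, -9.56849210e-01],
       [-9.99997815e-01,  4.20522624e-05, -2.09014058e-03]]), 'wrist_force': array([ 0.37983304, -0.23366121,  0.04482199]), 'torque': array([-0.06995996,  0.00048292, -0.00108211]), 'gripper_width': 0.08564549568164588}
```

View pics/top0.png

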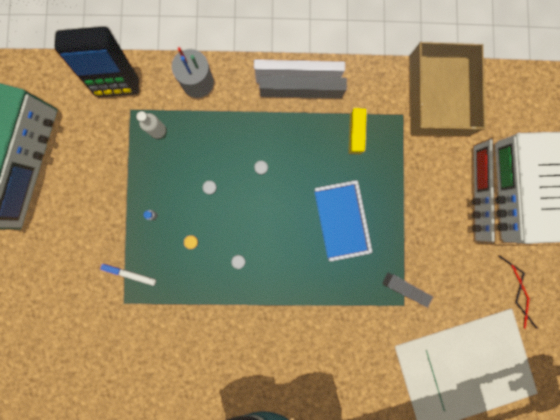

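View pics/scene0.png

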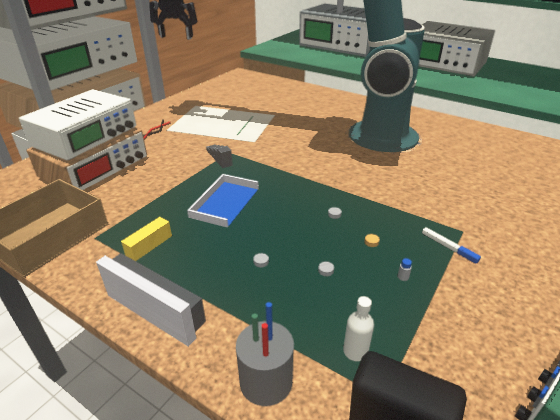

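```bash
cat > h.py <<'E'
import numpy as np, cv2
from station import arm, imaging
def ray(n,uv,z):
    c=imaging.get_calibration(n); p=cv2.undistortPoints(np.float64(uv).reshape(-1,1,2),c["mtx"],c["dist"]).reshape(-1,2)
    d=np.c_[p,np.ones(len(p))]@c["R"]; o=-c["R"].T@c["t"]
    return o+d*((z-o[2])/d[:,2])[:,None]
def blobs(m,lo,hi):
    n,l,s,c=cv2.connectedComponentsWithStats(m.astype(np.uint8)); return [(c[i],s[i]) for i in range(1,n) if lo<=s[i][4]<=hi]
def discs(n="top",im=None):
    im=imaging.grab_frame(n) if im is None else im
    h=cv2.cvtColor(im,cv2.COLOR_RGB2HSV); H,S,V=[h[:,:,i].astype(int) for i in range(3)]
    return im,(S<60)&(V>100),(H>15)&(H<32)&(S>150)&(V>130),(H>100)&(H<125)&(S>130)&(V>100)
E
python3 - <<'E'
from h import *
np.set_printoptions(precision=4,suppress=True)
for n in("top","scene"):
    im,st,br,bl=discs(n)
    print(n)
    for nm,m,lo in(("st",st,60),("br",br,60),("bl",bl,40)):
        for c,s in blobs(m,lo,6000):
            print(nm,c,s[2:],ray(n,c,.010)[0,:2])
    if n=="top":
        m=max(blobs(bl,500,9000),key=lambda b:b[1][4])
        k,l,s,cc=cv2.connectedComponentsWithStats(bl.astype(np.uint8)); i=1+np.argmax(s[1:,4])
        r=cv2.minAreaRect(np.argwhere(l==i)[:,::-1].astype(np.float32)); b=cv2.boxPoints(r); print("bay",b,ray(n,b,0)[:,:2])
        cv2.imwrite("pics/z.png",np.hstack([cv2.resize(im[170:275,300:385],None,fx=5,fy=5)])[:,:,::-1])
E
```

```text
top
st [299.9423  74.1159] [  92   31 2546] [ 0.8995 -0.0783]
st [ 26.0461 145.8609] [  57  133 2343] [0.7162 0.5655]
st [149.9664 123.5318] [ 31  28 566] [0.7732 0.2749]
st [533.8042 187.717 ] [  65  112 5531] [ 0.6349 -0.6468]
st [486.0231 199.5567] [ 21 102 909] [ 0.6045 -0.5271]
st [260.7514 166.9392] [ 15  15 181] [0.6738 0.0121]
st [208.9056 186.9611] [ 15  15 180] [0.6248 0.1326]
st [352.3219 218.7397] [ 59  82 730] [ 0.5548 -0.2046]
st [139.983  282.0905] [ 113   91 1116] [0.4023 0.2868]
st [237.8737 261.5684] [ 15  16 190] [0.4521 0.0619]
st [408.8108 290.1694] [ 43  32 555] [ 0.3891 -0.3384]
st [284.7984 303.7674] [118   2 129] [ 0.3561 -0.0481]
br [357.9552 129.1113] [ 17  46 692] [ 0.7684 -0.2179]
br [190.5614 241.7544] [ 12  12 114] [0.4966 0.1723]
bl [84.7619 52.2381] [24  4 42] [0.9445 0.4372]
bl [340.109  220.8282] [  51   72 2642] [ 0.5495 -0.1757]
bl [109.9655 268.931 ] [16  7 58] [0.4316 0.357 ]
bay [[314.0385 192.1923]
 [353.2692 184.3462]
 [366.2308 249.1538]
 [327.     257.    ]] [[ 0.6169 -0.115 ]
 [ 0.6371 -0.2088]
 [ 0.4834 -0.24  ]
 [ 0.464  -0.1468]]
scene

[... 661 characters left out ...]
158]
st [149.6752 295.7543] [ 105   92 4661] [ 0.8628 -0.0954]
st [325.8115 267.8429] [ 17  15 191] [0.626  0.1357]
st [404.8305 272.8051] [ 12  18 118] [0.5556 0.2691]
st [358.7898 330.2293] [  32   66 1413] [0.7265 0.2516]
st [264.7585 347.3872] [  58   50 1888] [0.8385 0.1402]
st [544.7782 397.2691] [ 32  49 275] [0.69   0.5293]
br [147.2856 238.774 ] [ 51  43 991] [ 0.7545 -0.2202]
bl [227.7712 200.7914] [  59   44 1285] [ 0.5528 -0.1666]
bl [468.568  254.0533] [ 22  16 169] [0.4336 0.3597]
bl [406.2195 262.5366] [10 10 82] [0.5266 0.2616]
bl [268.987  317.9221] [  7  38 154] [0.7862 0.1125]
bl [555.8    371.2667] [ 8 12 45] [0.6344 0.5386]
bl [543.9348 391.0652] [ 9 11 46] [0.68  0.527]
```

View pics/z.png

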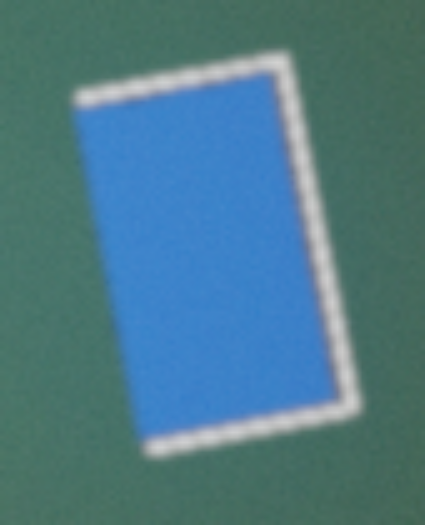

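The top view shows the steel discs at pixels (261,167), (209,187) and (238,262), and the brass disc at (190,242). The bay's mouth is on its left side, from (314,192) to (327,257). I'll move above the first disc (A).

```bash
python3 -m inch '[{"travel":[3,20,-15],"turn":0},{"travel":[5,36,-27],"turn":0},{"travel":[5,36,-27],"turn":0},{"travel":[5,36,-27],"turn":0},{"travel":[5,36,-27],"turn":0},{"travel":[5,36,-27],"turn":0},{"travel":[5,36,-27],"turn":0},{"travel":[5,36,-27],"turn":0},{"travel":[5,36,-27],"turn":0},{"travel":[5,36,-27],"turn":0},{"travel":[5,36,-27],"turn":0},{"travel":[5,36,-27],"turn":0},{"travel":[5,36,-27],"turn":0},{"travel":[5,36,-27],"turn":0},{"travel":[5,36,-27],"turn":0},{"travel":[5,36,-27],"turn":0},{"travel":[5,36,-27],"turn":0},{"travel":[5,36,-27],"turn":0},{"travel":[5,17,-18],"turn":0}]' -0.2
python3 -m inch '[{"travel":[0,0,0],"turn":8.5},{"travel":[0,0,0],"turn":8.5},{"travel":[0,0,0],"turn":8.5},{"travel":[0,0,0],"turn":8.5},{"travel":[0,0,0],"turn":8.5},{"travel":[0,0,0],"turn":8.5},{"travel":[0,0,0],"turn":0},{"travel":[0,0,0],"turn":0}]'
cat >> h.py <<'E'
np.set_printoptions(precision=4,suppress=True)
M=np.array([.5405,-.131]); BX=np.array([.978,.207]); BY=np.array([-.207,.978])
def bay(p): d=np.asarray(p)[...,:2]-M; return np.stack([d@BX,d@BY],-1)
def wray(uv,z,s):
    c=imaging.get_calibration("wrist"); p=cv2.undistortPoints(np.float64(uv).reshape(-1,1,2),c["mtx"],c["dist"]).reshape(-1,2)
    T=np.eye(4); T[:3,:3]=s["tcp_rot"]; T[:3,3]=s["tcp_pos"]; T=T@c["T_tool_cam"]
    d=np.c_[p,np.ones(len(p))]@T[:3,:3].T; o=T[:3,3]; return o+d*((z-o[2])/d[:,2])[:,None]
E
python3 - <<'E'
from h import *
s=arm.sense(); im=imaging.grab_frame("wrist"); cv2.imwrite("pics/w1.png",im[:,:,::-1])
print(s["time_s"],s["tcp_pos"],s["tcp_rot"],s["gripper_width"],s["joint_positions"])
im,st,br,bl=discs("wrist",im)
for nm,m in(("st",st),("br",br),("bl",bl)):
    for c,q in blobs(m,300,60000): print(nm,c,q[2:],wray(c,.012,s)[0,:2])
E
```

```text
time_s: 2.1
tcp_pos: [0.6761, 0.0165, 0.1379]
tcp_rot: [[0.001, 0.956, 0.292], [0.001, 0.292, -0.956], [-1.0, 0.001, -0.0]]
wrist_force: [-0.7, -0.4, 0.1]
gripper_width: 0.0512
time_s: 2.9
tcp_pos: [0.674, 0.0135, 0.1381]
tcp_rot: [[-0.0, 0.83, -0.558], [0.0, -0.558, -0.83], [-1.0, -0.0, 0.0]]
wrist_force: [-0.2, 0.3, -0.1]
gripper_width: 0.0515
2.9 [0.674  0.0135 0.1381] [[-0.0004  0.8299 -0.5579]
 [ 0.     -0.5579 -0.8299]
 [-1.     -0.0004  0.0002]] 0.05149891779131473 [-0.017   0.3302  1.6962  0.      1.1156  2.1456]
st [504.332  123.9593] [ 130   94 3093] [ 0.6268 -0.1795]
st [279.9001 203.3041] [ 33  34 901] [0.6742 0.0138]
st [ 17.1311 273.6761] [  42   59 1701] [0.7567 0.2612]
st [204.3887 271.6538] [ 30  46 494] [0.6589 0.1086]
st [354.0818 271.7423] [ 29  46 489] [ 0.5813 -0.007 ]
st [548.5077 282.0479] [ 29  36 585] [ 0.4649 -0.1582]
br [478.2542   7.4899] [ 52  23 594] [ 0.7182 -0.1987]
bl [514.196  192.6974] [  127   182 12653] [ 0.5673 -0.1634]
```

View pics/w1.png

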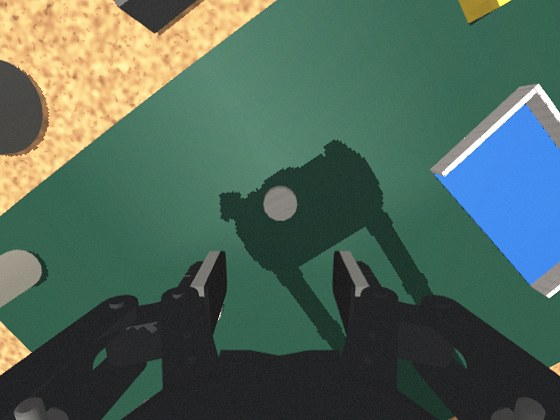

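The wrist view has disc A at pixel (280,203), or world (0.674, 0.014), centred between the jaws. The nearest bay wall corner is at about (433,170). I'll descend, narrow the jaws and sweep.

```bash
python3 -c "
from h import *
s=arm.sense(); print(bay(wray([(437,175),(540,84)],.022,s)))"
python3 -m inch '[{"travel":[20,0,0],"turn":0},{"travel":[35,0,0],"turn":0},{"travel":[35,0,0],"turn":0},{"travel":[24,0,0],"turn":0},{"travel":[12,0,0],"turn":0},{"travel":[6,0,0],"turn":0},{"travel":[2,0,0],"turn":0},{"travel":[0,0,0],"turn":0}]'
python3 -m inch '[{"travel":[0,0,0],"turn":0},{"travel":[0,0,0],"turn":0},{"travel":[0,0,0],"turn":0}]' -0.02
```

```text
[[ 0.0862  0.0042]
 [ 0.0837 -0.0992]]
time_s: 3.75
tcp_pos: [0.6753, 0.0134, 0.0055]
tcp_rot: [[0.002, 0.828, -0.56], [-0.0, -0.56, -0.828], [-1.0, 0.002, -0.001]]
wrist_force: [-0.9, -0.3, -0.1]
gripper_width: 0.0515
time_s: 4.05
tcp_pos: [0.6749, 0.0135, 0.0053]
tcp_rot: [[0.002, 0.828, -0.561], [-0.0, -0.561, -0.828], [-1.0, 0.001, -0.001]]
wrist_force: [0.7, -0.2, 0.3]
gripper_width: 0.0436
```

```bash
python3 -m inch '[{"travel":[2.5,0,0],"turn":0},{"travel":[0,0,2],"turn":0},{"travel":[0,0,4],"turn":0},{"travel":[0,0,6],"turn":0},{"travel":[0,0,10],"turn":0},{"travel":[0,0,14],"turn":0},{"travel":[0,0,14],"turn":0},{"travel":[0,0,14],"turn":0},{"travel":[0,0,14],"turn":0},{"travel":[0,0,14],"turn":0},{"travel":[0,0,14],"turn":0},{"travel":[0,0,14],"turn":0}]'
python3 -c "
from h import *
s=arm.sense(); im=imaging.grab_frame('wrist'); cv2.imwrite('pics/w2.png',im[:,:,::-1]); print(s['tcp_pos'],bay(s['tcp_pos']))"
```

```text
time_s: 5.25
tcp_pos: [0.6061, -0.087, 0.0018]
tcp_rot: [[-0.0, 0.828, -0.561], [-0.0, -0.561, -0.828], [-1.0, 0.0, 0.0]]
wrist_force: [-0.0, -0.0, -0.4]
gripper_width: 0.0437
[ 0.6061 -0.087   0.0018] [0.0733 0.0295]
```

View pics/w2.png

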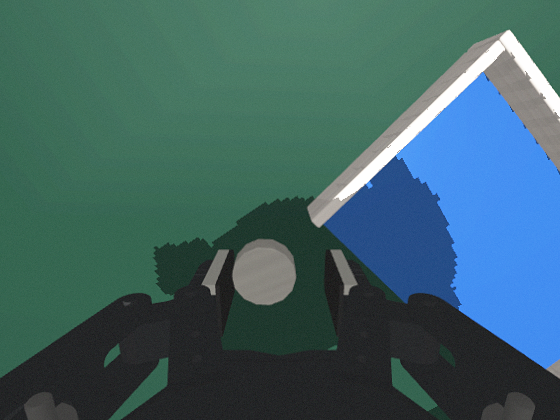

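Disc A is at pixel (264,272), seated against the trailing pad. The wall corner is at (317,222), so the path clears it by about 7 mm. I'll continue with a slight bias away from the wall.

```bash
python3 -m inch '[{"travel":[0,0,4],"turn":0},{"travel":[0,-0.5,8],"turn":0},{"travel":[0,-1,12],"turn":0},{"travel":[0,-1,14],"turn":0},{"travel":[0,-1,14],"turn":0},{"travel":[0,-1,14],"turn":0},{"travel":[0,0,14],"turn":0},{"travel":[0,0,12],"turn":0},{"travel":[0,0,8],"turn":0},{"travel":[0,0,5],"turn":0},{"travel":[0,0,3],"turn":0},{"travel":[0,0,1],"turn":0},{"travel":[0,0,0],"turn":0},{"travel":[0,0,0],"turn":0}]'
python3 -m inch '[{"travel":[0,0,-2],"turn":0},{"travel":[0,0,-1],"turn":0},{"travel":[-4,0,0],"turn":0},{"travel":[-10,0,0],"turn":0},{"travel":[-26,0,0],"turn":0},{"travel":[-30,0,0],"turn":0},{"travel":[-20,0,0],"turn":0},{"travel":[-5,0,0],"turn":0},{"travel":[0,0,0],"turn":0}]'
python3 -c "
from h import *
s=arm.sense(); im=imaging.grab_frame('wrist'); cv2.imwrite('pics/w3.png',im[:,:,::-1]); print(s['tcp_pos'],bay(s['tcp_pos']),s['joint_positions'],s['tcp_rot'])
im,st,br,bl=discs('wrist',im)
for c,q in blobs(st,300,60000): print(c,q[2:],bay(wray(c,.012,s)))"
```

```text
time_s: 6.7
tcp_pos: [0.5422, -0.1734, 0.0018]
tcp_rot: [[0.0, 0.828, -0.56], [0.0, -0.56, -0.828], [-1.0, 0.0, -0.0]]
wrist_force: [-0.4, 0.1, -0.6]
gripper_width: 0.0437
time_s: 7.6
tcp_pos: [0.5447, -0.1715, 0.0984]
tcp_rot: [[0.003, 0.828, -0.561], [-0.001, -0.561, -0.828], [-1.0, 0.003, -0.001]]
wrist_force: [0.4, 0.5, 0.4]
gripper_width: 0.0434
[ 0.5447 -0.1715  0.0984] [-0.0043 -0.0405] [-0.3487  0.1864  1.9589  0.      0.9932  1.8175] [[ 0.0029  0.8279 -0.5608]
 [-0.001  -0.5608 -0.828 ]
 [-1.      0.003  -0.0008]]
[290.3736 163.5788] [ 265  215 4708] [[ 0.0182 -0.0737]]
[274.3227 214.4548] [  39   40 1218] [[ 0.0002 -0.0382]]
[214.7747 269.985 ] [ 27  46 466] [[0.0024 0.0275]]
[343.6416 270.2456] [ 26  45 452] [[-0.0709 -0.0432]]
[536.7453 287.51  ] [  47   52 1696] [[-0.1984 -0.1432]]
[319.9915 308.7892] [ 20  29 351] [[-0.0824 -0.0062]]
```

View pics/w3.png

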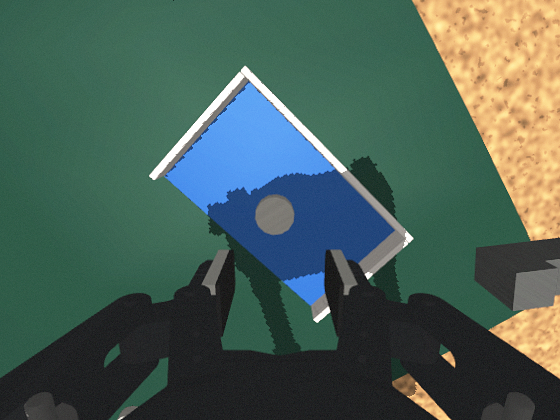

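A lies in mid-bay at pixel (274,214), at bay position (0.000, -0.038) m. Next is B.

```bash
python3 -m inch '[{"travel":[0,-8,-20],"turn":0},{"travel":[0,-13,-37],"turn":0},{"travel":[0,-13,-37],"turn":0},{"travel":[0,-13,-37],"turn":0},{"travel":[0,-13,-37],"turn":0},{"travel":[0,-13,-37],"turn":0},{"travel":[0,-13,-37],"turn":0},{"travel":[0,-12,-36],"turn":0},{"travel":[0,-6.5,-20],"turn":0},{"travel":[0,0,0],"turn":-6.8},{"travel":[0,0,0],"turn":-6.8},{"travel":[0,0,0],"turn":-6.8},{"travel":[0,0,0],"turn":-6.8},{"travel":[0,0,0],"turn":0},{"travel":[0,0,0],"turn":0}]' -0.2
cat > look.py <<'E'
from h import *
s=arm.sense(); im=imaging.grab_frame('wrist'); print(s['time_s'],s['tcp_pos'],bay(s['tcp_pos'])); R=s['tcp_rot']; print(R[:,1],R[:,2])
im,st,br,bl=discs('wrist',im)
for c,q in blobs(st,300,3000):
    p=wray(c,.012,s)[0]; print(c,q[2:],p[:2],bay(p),'tool yz off mm',1000*(R.T@(p-s['tcp_pos']))[1:])
E
python3 look.py
```

```text
time_s: 9.15
tcp_pos: [0.6233, 0.134, 0.0952]
tcp_rot: [[-0.003, 0.992, -0.123], [-0.0, -0.123, -0.992], [-1.0, -0.003, 0.001]]
wrist_force: [0.5, 0.3, 0.0]
gripper_width: 0.051
9.15 [0.6233 0.134  0.0952] [0.1358 0.2421]
[ 0.9924 -0.1231 -0.0026] [-0.1231 -0.9924  0.0008]
[279.6627 214.472 ] [  40   41 1269] [0.6258 0.1343] [0.1383 0.2419] tool yz off mm [ 2.6672 -0.688 ]
[204.4185 271.672 ] [ 30  46 497] [0.5867 0.1984] [0.1134 0.3126] tool yz off mm [-43.9611 -59.4415]
[354.0998 272.1039] [ 29  46 491] [0.5721 0.0822] [0.075 0.202] tool yz off mm [-44.1748  57.6197]
```

```bash
python3 -m inch '[{"travel":[10,2.5,0],"turn":0},{"travel":[25,0,0],"turn":0},{"travel":[25,0,0],"turn":0},{"travel":[18,0,0],"turn":0},{"travel":[9,0,0],"turn":0},{"travel":[4,0,0],"turn":0},{"travel":[2,0,0],"turn":0},{"travel":[0,0,0],"turn":0}]' -0.2
python3 -m inch '[{"travel":[0,0,0],"turn":0},{"travel":[0,0,0],"turn":0},{"travel":[0,0,0],"turn":0},{"travel":[0,0,2],"turn":0},{"travel":[0,0,4],"turn":0},{"travel":[0,0,6],"turn":0},{"travel":[0,0,10],"turn":0},{"travel":[0,0,14],"turn":0},{"travel":[0,0,14],"turn":0},{"travel":[0,0,14],"turn":0},{"travel":[0,0,14],"turn":0},{"travel":[0,0,14],"turn":0},{"travel":[0,0,14],"turn":0},{"travel":[0,0,14],"turn":0},{"travel":[0,0,14],"turn":0},{"travel":[0,0,14],"turn":0},{"travel":[0,0,14],"turn":0},{"travel":[0,0,14],"turn":0}]' -0.02
python3 look.py
```

```text
time_s: 10.0
tcp_pos: [0.6275, 0.134, 0.0044]
tcp_rot: [[0.001, 0.993, -0.12], [0.0, -0.12, -0.993], [-1.0, 0.001, -0.0]]
wrist_force: [0.3, -0.6, -0.5]
gripper_width: 0.0512
time_s: 11.8
tcp_pos: [0.6054, -0.0419, 0.0038]
tcp_rot: [[-0.0, 0.993, -0.12], [-0.0, -0.12, -0.993], [-1.0, -0.0, 0.0]]
wrist_force: [0.1, 1.5, -0.2]
gripper_width: 0.0434
11.8 [ 0.6054 -0.0419  0.0038] [0.0819 0.0737]
[ 0.9927 -0.1202 -0.    ] [-0.1202 -0.9927  0.    ]
[214.8208 270.2708] [ 27  45 480] [ 0.6109 -0.0115] [0.0936 0.1023] tool yz off mm [  1.7575 -30.8291]
[343.8174 270.4295] [ 26  45 482] [ 0.6037 -0.071 ] [0.0742 0.0456] tool yz off mm [ 1.7785 29.028 ]
[531.4972 335.8596] [  64   56 2329] [ 0.555  -0.1642] [ 0.0073 -0.0355] tool yz off mm [-35.3468 127.4698]
```

```bash
sed -i 's/300,3000/300,4500/' look.py; python3 look.py | grep -v '46\]\|45 4'
```

```text
11.85 [ 0.6052 -0.0438  0.0038] [0.0814 0.0718]
[ 0.9927 -0.1209 -0.    ] [-0.1209 -0.9927  0.0012]
[494.0276 202.8196] [ 140   68 4091] [ 0.6278 -0.1416] [ 0.0832 -0.0284] tool yz off mm [34.1948 94.292 ]
[267.0245 273.8444] [  63   66 3226] [ 0.6061 -0.0373] [0.0835 0.0781] tool yz off mm [ 0.0219 -6.611 ]
[529.1681 335.1673] [  67   55 2278] [ 0.5552 -0.1649] [ 0.0074 -0.0362] tool yz off mm [-35.0121 126.258 ]
```

```bash
python3 -m inch '[{"travel":[0,0,4],"turn":0},{"travel":[0,-0.5,8],"turn":0},{"travel":[0,-1,12],"turn":0},{"travel":[0,-1,14],"turn":0},{"travel":[0,-0.5,14],"turn":0}]'; python3 look.py
```

```text
time_s: 12.4
tcp_pos: [0.596, -0.0931, 0.0038]
tcp_rot: [[-0.0, 0.993, -0.12], [-0.0, -0.12, -0.993], [-1.0, -0.0, 0.0]]
wrist_force: [-0.4, 0.3, -0.2]
gripper_width: 0.0435
12.4 [ 0.596  -0.0931  0.0038] [0.0622 0.0256]
[ 0.9928 -0.12   -0.0001] [-0.12   -0.9928  0.0001]
[264.0892 271.2513] [  63   65 3227] [ 0.5983 -0.0854] [0.066  0.0327] tool yz off mm [ 1.3366 -7.9606]
[214.8351 270.2714] [ 27  45 479] [ 0.6015 -0.0627] [0.0738 0.0542] tool yz off mm [  1.7538 -30.8241]
[343.7474 270.4301] [ 26  45 479] [ 0.5943 -0.1221] [ 0.0545 -0.0024] tool yz off mm [ 1.7729 28.9978]
```

```bash
python3 -m inch '[{"travel":[0,0,6],"turn":0},{"travel":[0,0,12],"turn":0},{"travel":[0,0,14],"turn":0},{"travel":[0,0,14],"turn":0},{"travel":[0,0,12],"turn":0},{"travel":[0,0,8],"turn":0},{"travel":[0,0,5],"turn":0},{"travel":[0,0,3],"turn":0},{"travel":[0,0,1],"turn":0},{"travel":[0,0,0],"turn":0},{"travel":[0,0,0],"turn":0},{"travel":[0,0,-2],"turn":0},{"travel":[0,0,-1],"turn":0},{"travel":[-4,0,0],"turn":0},{"travel":[-10,0,0],"turn":0},{"travel":[-26,0,0],"turn":0},{"travel":[-30,0,0],"turn":0},{"travel":[-20,0,0],"turn":0},{"travel":[-5,0,0],"turn":0},{"travel":[0,0,0],"turn":0}]'; python3 look.py
```

```text
time_s: 14.45
tcp_pos: [0.5887, -0.1639, 0.1005]
tcp_rot: [[0.003, 0.993, -0.12], [-0.001, -0.12, -0.993], [-1.0, 0.003, 0.001]]
wrist_force: [0.2, 0.3, -0.8]
gripper_width: 0.0437
14.45 [ 0.5887 -0.1639  0.1005] [ 0.0403 -0.0422]
[ 0.9927 -0.1204  0.003 ] [-0.1204 -0.9927  0.0006]
[316.6381 188.7489] [ 178  155 2979] [ 0.6066 -0.193 ] [ 0.0518 -0.0744] tool yz off mm [21.0133 26.7114]
[273.5138 217.5649] [  38   40 1195] [ 0.5883 -0.1585] [ 0.0411 -0.0368] tool yz off mm [-1.2934 -5.3492]
[291.0323 262.6083] [  37   39 1113] [ 0.5498 -0.1677] [ 0.0015 -0.0378] tool yz off mm [-38.3916   8.378 ]
[214.634  270.2963] [ 26  45 459] [ 0.5504 -0.1065] [0.0148 0.022 ] tool yz off mm [-45.2039 -52.4924]
[343.6291 270.2406] [ 26  45 453] [ 0.5382 -0.2086] [-0.0183 -0.0755] tool yz off mm [-45.0084  50.4314]
[312.3058 344.856 ] [ 60  22 618] [ 0.4712 -0.1775] [-0.0774 -0.0311] tool yz off mm [-115.2356   27.5703]
```

B is in, at bay (0.041, -0.037), and A hasn't moved. Now C.

```bash
python3 -m inch '[{"travel":[0,-14,-18],"turn":0},{"travel":[0,-24,-31],"turn":0},{"travel":[0,-28,-36],"turn":0},{"travel":[0,-28,-36],"turn":0},{"travel":[0,-28,-36],"turn":0},{"travel":[0,-26,-34],"turn":0},{"travel":[0,-14,-19],"turn":0},{"travel":[0,0,0],"turn":-6.3},{"travel":[0,0,0],"turn":-6.3},{"travel":[0,0,0],"turn":-6.3},{"travel":[0,0,0],"turn":0},{"travel":[0,0,0],"turn":0}]' -0.2; python3 look.py
```

```text
time_s: 15.7
tcp_pos: [0.4511, 0.0643, 0.0976]
tcp_rot: [[-0.002, 0.979, 0.205], [-0.0, 0.205, -0.979], [-1.0, -0.002, -0.0]]
wrist_force: [0.6, -0.7, 0.3]
gripper_width: 0.0516
15.7 [0.4511 0.0643 0.0976] [-0.047   0.2095]
[ 0.9787  0.2052 -0.0024] [ 0.2052 -0.9787 -0.0003]
[19.9953 11.4765] [ 40  27 852] [0.5538 0.2616] [0.0943 0.3812] tool yz off mm [ 141.2069 -171.9663]
[280.9748 214.5943] [  39   40 1230] [0.4532 0.0643] [-0.045   0.2091] tool yz off mm [2.2293 0.4455]
[ 16.3005 218.4335] [ 37  34 782] [0.4079 0.2634] [-0.048   0.4132] tool yz off mm [  -1.2525 -203.7226]
[204.3793 271.6957] [ 30  46 493] [0.3947 0.1138] [-0.0919  0.2695] tool yz off mm [-44.8407 -59.9591]
[354.0888 272.    ] [ 29  46 484] [ 0.419  -0.0021] [-0.0922  0.1513] tool yz off mm [-44.8941  58.3615]
[547.0136 257.2228] [ 30  16 368] [ 0.4624 -0.1513] [-0.0806 -0.0037] tool yz off mm [-32.9887 213.3413]
```

```bash
python3 -m inch '[{"travel":[10,2,0],"turn":0},{"travel":[25,0,0],"turn":0},{"travel":[25,0,0],"turn":0},{"travel":[19,0,0],"turn":0},{"travel":[9,0,0],"turn":0},{"travel":[4,0,0],"turn":0},{"travel":[2,0,0],"turn":0},{"travel":[0,0,0],"turn":0}]' -0.2
python3 -m inch '[{"travel":[0,0,0],"turn":0},{"travel":[0,0,0],"turn":0},{"travel":[0,0,0],"turn":0},{"travel":[0,0,2],"turn":0},{"travel":[0,0,4],"turn":0},{"travel":[0,0,6],"turn":0},{"travel":[0,0,10],"turn":0},{"travel":[0,0,14],"turn":0},{"travel":[0,0,14],"turn":0},{"travel":[0,0,14],"turn":0},{"travel":[0,0,14],"turn":0},{"travel":[0,0,14],"turn":0},{"travel":[0,0,14],"turn":0},{"travel":[0,0,14],"turn":0},{"travel":[0,0,14],"turn":0},{"travel":[0,0,14],"turn":0},{"travel":[0,0,14],"turn":0}]' -0.02
python3 look.py
```

```text
time_s: 16.55
tcp_pos: [0.4548, 0.0648, 0.0052]
tcp_rot: [[0.001, 0.978, 0.207], [0.0, 0.207, -0.978], [-1.0, 0.001, 0.0]]
wrist_force: [0.2, -0.1, 1.0]
gripper_width: 0.051
time_s: 18.25
tcp_pos: [0.488, -0.0948, 0.0048]
tcp_rot: [[-0.0, 0.978, 0.208], [0.0, 0.208, -0.978], [-1.0, -0.0, -0.0]]
wrist_force: [0.6, 0.2, 1.1]
gripper_width: 0.0432
18.25 [ 0.488  -0.0948  0.0048] [-0.0439  0.0463]
[ 0.9782  0.2078 -0.    ] [ 0.2078 -0.9782 -0.    ]
[466.1581 180.2393] [  77   69 4029] [ 0.5482 -0.1645] [ 0.0006 -0.0344] tool yz off mm [44.4002 80.6863]
[537.7095 322.6603] [  79  121 2864] [ 0.4876 -0.2278] [-0.0718 -0.0837] tool yz off mm [-28.0012 130.0137]
[264.2471 273.2404] [  62   65 3149] [ 0.4865 -0.0871] [-0.0437  0.0541] tool yz off mm [ 0.1548 -7.8155]
[214.8382 270.3004] [ 27  45 476] [ 0.4831 -0.0642] [-0.0423  0.0772] tool yz off mm [  1.5814 -30.908 ]
[343.7263 270.3937] [ 26  45 475] [ 0.4957 -0.1232] [-0.0422  0.0169] tool yz off mm [ 1.6325 29.3424]
```

```bash
python3 -m inch '[{"travel":[0,0,8],"turn":0},{"travel":[0,0,13],"turn":0},{"travel":[0,0,14],"turn":0},{"travel":[0,0,14],"turn":0},{"travel":[0,0,14],"turn":0},{"travel":[0,0,12],"turn":0},{"travel":[0,0,8],"turn":0},{"travel":[0,0,4],"turn":0},{"travel":[0,0,2],"turn":0},{"travel":[0,0,1],"turn":0},{"travel":[0,0,0],"turn":0},{"travel":[0,0,-2],"turn":0},{"travel":[0,0,-1],"turn":0},{"travel":[-4,0,0],"turn":0},{"travel":[-10,0,0],"turn":0},{"travel":[-26,0,0],"turn":0},{"travel":[-30,0,0],"turn":0},{"travel":[-30,0,0],"turn":0},{"travel":[-10,0,0],"turn":0},{"travel":[0,0,0],"turn":0}]'
python3 -m inch '[{"travel":[0,-10,20],"turn":0},{"travel":[0,-15,40],"turn":0},{"travel":[0,-15,40],"turn":0},{"travel":[0,0,40],"turn":0},{"travel":[0,0,40],"turn":0},{"travel":[0,0,40],"turn":0},{"travel":[0,0,20],"turn":0},{"travel":[0,0,0],"turn":0},{"travel":[0,0,0],"turn":0}]'
python3 - <<'E'
from h import *
im,st,br,bl=discs("top"); cv2.imwrite("pics/t2.png",im[:,:,::-1])
for nm,m in(("st",st),("br",br),("bl",bl)):
    for c,q in blobs(m,50,1500): p=ray("top",c,.010)[0,:2]; print(nm,c,q[4],p,bay(p))
E
```

```text
time_s: 20.3
tcp_pos: [0.5077, -0.1795, 0.1175]
tcp_rot: [[0.005, 0.978, 0.208], [-0.002, 0.208, -0.978], [-1.0, 0.004, 0.003]]
wrist_force: [1.1, -0.3, -0.8]
gripper_width: 0.0434
time_s: 21.2
tcp_pos: [0.5153, -0.4208, 0.1125]
tcp_rot: [[-0.003, 0.978, 0.207], [0.003, 0.207, -0.978], [-1.0, -0.002, -0.004]]
wrist_force: [-0.4, 0.7, -0.1]
gripper_width: 0.044
st [149.9697 123.4189] 561 [0.7735 0.2749] [0.3119 0.3488]
st [486.302  188.6601] 659 [ 0.6307 -0.5283] [ 0.006  -0.4072]
st [352.4871 218.9701] 735 [ 0.5542 -0.205 ] [-0.0019 -0.0752]
st [333.4508 204.6639] 122 [ 0.5873 -0.1599] [ 0.0398 -0.0379]
st [140.949 282.232] 1138 [0.402  0.2845] [-0.0494  0.4351]
st [337.3821 221.4715] 123 [ 0.5479 -0.1693] [-0.0007 -0.039 ]
st [552.3232 233.8788] 99 [ 0.524  -0.6906] [-0.1319 -0.5439]
st [340.0153 240.8855] 131 [ 0.5026 -0.1757] [-0.0463 -0.0359]
st [551.3466 288.5625] 176 [ 0.3935 -0.6854] [-0.2585 -0.5118]
st [285.569  303.8276] 116 [ 0.3559 -0.0499] [-0.1637  0.1175]
br [357.9597 129.1801] 694 [ 0.7682 -0.2179] [ 0.2047 -0.1321]
br [190.5565 241.7826] 115 [0.4965 0.1723] [0.0198 0.3057]
bl [110.0847 268.9492] 59 [0.4315 0.3567] [-0.0056  0.4995]
```

View pics/t2.png

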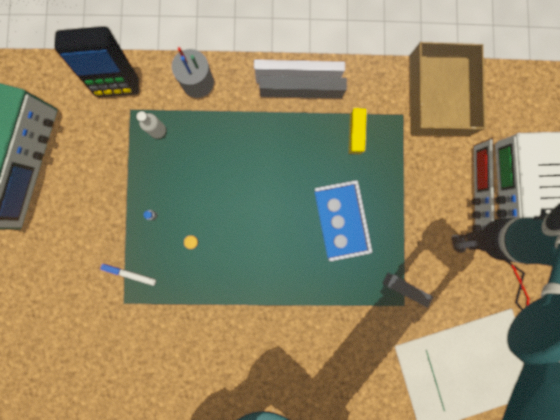

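The top view shows all three steel discs inside the bay, at pixels (333,205), (337,221) and (340,241). The brass disc, gel bottle, yellow block, marker and probe look unmoved, and the arm is clear of everything.

```bash
python3 -c "
from station import arm
print(arm.finish_job())"
```

```text
the job is handed in; nothing more can be done
None
```

All three steel discs are in the holding bay. I slid each one along the bench between the loosely open fingertips, without gripping or lifting it, at up to about 0.14 m/s. I handed the job in at about 21 s; `finish_job` gives no verdict.

**Final positions:** the last top view puts the discs at bay (x, y) of about (-1, -39), (40, -38) and (-46, -36) mm. All are well inside the limits of x ±68 mm and y -85 to -13 mm. Wrist and top views agreed to about 2 mm for the first two discs; the third was measured from the top view only once in the bay.

**Bystanders:** the brass disc and yellow block measured within 0.5 mm of where they started. The gel bottle and the marker's cap also show no shift beyond the measurement. I checked the probe and step block only by eye in the last picture, and they look unmoved.

**Disagreement:** the wrist view put the end of one bay wall about 3–4 mm from my top-view estimate. The discs' margins at the bay's edges cover that.

**Contact:** the wrist force reported at the end of each move stayed below 2 N, and the arm ended clear of everything.

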